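# Clear the drilled plate and show the underside of its hole to the bench camera in a mirror

## Robot

A 6-joint arm with a two-finger parallel gripper is mounted at the origin on the work surface. World frame = base frame: x ahead of the robot, y to its left, z up, the work surface at z = 0. Lengths are in m, angles in degrees, forces in N, time in s.
With the tool pointing down it reaches from about 0.375 to 0.9 m from the base axis. Payload 3.1 kg.
Tool frame: the origin (TCP) lies on the centre line of the jaws, within the pads' length; the fingertips stand finger_overhang ahead of it and the grasp point (between the pads) lies 5 mm behind it (finger_overhang is the distance from the TCP to the fingertips, in m); z points along the fingers, y is the line along which they close (so a half turn about z gives the same grasp; the last joint's range is limited). The gripper opens to 87 mm and grips with 3 to 60 N. Pads are 19 mm wide; open, the fingers measure 117 mm over their backs; the gripper's body (75 mm by 190 mm) begins 51 mm behind the grasp point.
Start: joints at [60.991, 30.224, 82.088, -0, 67.689, -10.227], TCP at [0.201, 0.592, 0.201] pointing down, gripper open.
Joint ranges: [-176.69, 176.69], [-43.24, 126.21], [12.49, 139.97], [-82, 262], [0, 151.66], [-163.58, 163.58]. Speed limits (degrees/s): [159.86, 159.86, 180, 180, 180, 180].

## Interface

Orientations are given as a 3x3 rotation matrix whose columns are the frame's x, y, z axes.
In Python, from rig import read_state, capture, calibration, hand_in, finger_overhang gives the robot as it stands.
- The arm moves only by the tool send_rows, never from a script. Its argument "plan" is a list of rows, each a list of 5 numbers: the closure in counts, from 0 (fully open) to 255 (shut), then the shift along the tool's x, y, z in m, then the turn about the tool's z in rad. A call has 1 to 20 rows; each row shifts and turns the commanded pose from where the row before left it, along the tool's axes as they then stand; what a row does not reach is not made up. A row lasts 1/12 s, in which the tool goes at most 41.7 mm and 7.16 degrees, less where a joint would pass 70% of its speed; a pose out of reach is approached as far as the arm can. A call is refused whole if a number of a shift passes 0.0417 or a number of a turn 0.125, either way. A call with a gripper value outside its range is refused whole. The fingers move at their own pace and stop on an object; the grip force is fixed at half the most. Time passes only in rows, so rows that do not move let the fingers close. It gives the time, the measured TCP pose, the force, the opening and the grip force at its end, in the units of the state.
- read_state(): the state, without advancing time (a new reading comes with each control period).
- capture(name): name is "side" or "top"; returns (picture, depth): 400x640x3 uint8, blue, green, red; 400x640 float32, m along the optical axis (not along the pixel's ray), 0 where there is no reading.
- calibration(name): a dict with "fx", "fy", "cx", "cy" (pixels), "xyz" and "rotation" of the camera in the world. Camera axes: x right, y down, z forward; pixel columns grow to the right and rows downward; lengths in m; the calibration is good to about 2 mm. A picture is of the moment at which its call begins. calibration takes no time and is no camera call.
- hand_in(): hands the job in; it is judged then, once.
The state is a dict: "time_s": time; "joint_positions": joint angles; "qvel": joint speeds; "tau": joint torques, N m; "position": TCP position; "tcp_rot": TCP orientation; "force": force on the tool from outside, world axes, zero at the start; "moment": the same for the moment, N m; "opening": opening from 0.0 (shut) to 1.0 (fully open); "grasp_force": force on a finger pad.
Only numpy, scipy, OpenCV 4.12 (cv2) and the standard library are available. Lean on these libraries where they do the work, as an engineer would, in place of code of your own. Each camera call takes 0.05 s, during which the arm holds its last target. There are 200 camera calls.

## Task

The brass plate on the bridge has just been drilled: wipe the three sharp brass chips off it into the green tray with the scraper block (keep the fingers off the chips), then stand the scraper back on the bench and let go of it. Then take the inspection mirror out of its rest and hold it straight below the hole, its glass in the middle of the camera's line of sight and angled so that the camera sees in it the red mark round the hole on the plate's underside, centred. Do not knock the mirror against the bridge, tray or camera or disturb the other things on the bench; finish while still holding the mirror, steady at that angle.

Things in the scene. Friction and masses are not known exactly. Their poses are not given: they have to be found in the camera images.
- bridge: Drilling bridge, fixed: a brass plate, 80 mm (x) by 190 mm (y), lies level on two steel riser blocks 70 x 30 x 100 mm, centred at y = +-80 mm, so a tunnel 130 mm wide and 100 mm high runs under it along x. Origin: on the bench straight below the plate's middle; x along the tunnel away from the robot (turned up to 0.2 rad), z up.
- plate_top (a point): Middle of the plate's top, 106 mm above the bench (the plate is 6 mm thick), at the mouth of the 8 mm hole drilled through it. Axes as bridge. The middle of the top is dyed blue. It is free from y = -70 to +70 mm; over each riser, at y = +-80 mm, a thumbscrew 20 mm wide stands 18 mm above it.
- mark (a point): Centre of the mark: a ring of red layout dye 22 mm across round the hole on the plate's underside, 100 mm straight above bridge's origin, facing down. It cannot be seen from above; the hole can.
- tray: Green open catch tray, fixed, 90 mm (x) by 124 mm (y), walls 3 mm thick, 22 mm high, on the bench under the plate's far (+x) edge: it reaches 12 mm back under the plate and 78 mm beyond the edge. Origin: centre of its underside, 73 mm along the bridge's x; axes as the bridge.
- camera: Inspection camera, fixed: grey barrel 34 mm thick, level, on a stand with a round 84 mm base (at x = 230 mm) and a post 162 mm high, beyond the tray. Its line of sight is level, 50 mm above the bench. Origin: on the bench under that line, straight below the hole, as bridge; x points from there to the camera (within 0.2 rad of the bridge's x), z up.
- lens (a point): Front of the camera's lens, 158 mm along the camera's x, 50 mm above the bench. Axes as camera: the camera looks along -x of this frame. The mark stays in its picture while the glass is no more than 10 mm and 0.10 rad off its best pose (aim).
- mirror: Inspection mirror, about 95 g, lying level in the two notches of its rest. Black rubber grip 14 mm wide (y), 12 mm high, from x = -75 to +55 mm, then a thin rod to the round head at x = +140 mm. Origin: on the handle's axis midway between the notches, 50 mm above the bench at the start; x towards the head, z up. Balances near x = +25 mm. Take it from above, fingers across y.
- glass (a point): Centre of the mirror's glass, 57 mm across (rim 58). This frame's z is the way the glass faces, its y is the handle's y. A stiff swivel that stays put in ordinary handling sets it: z leans 45 (+-8) degrees from the handle's z towards its x, so the glass faces up and away from the hand. It lies 8 mm along its z from the handle-axis point x = 140 mm.
- aim (a point): The spot where the camera's line of sight passes straight below the hole: 50 mm below the mark, 50 mm above the bench, 158 mm from the lens. This frame's z points halfway between straight up (to the mark) and level towards the lens, 45 degrees up; its y is the camera's y. Glass centred here and facing along this z shows the mark in the middle of the camera's picture.
- rest: Wooden rest of the mirror, fixed: base 150 x 60 x 12 mm, two posts 10 mm thick at x = +-50 mm, 44 mm wide, 54 mm high, with notches 18 mm wide open at the top, their floor 44 mm above the bench. Origin: centre of its underside; x along the mirror's handle.
- scraper: Scraper block, about 120 g, standing on the bench on its blue plastic edge: wooden block 24 mm thick (x), 96 mm long (y), from 12 to 58 mm high, over the blue edge, 16 mm thick and 96 mm long. Origin: centre of its underside; z up.
- chip1: Brass chip with sharp edges, 12 g, about 14 x 10 x 8 mm, loose on the brass plate, within 36 mm of the hole. Origin: centre of its underside.
- chip2: Brass chip with sharp edges, 12 g, about 14 x 10 x 8 mm, loose on the brass plate, within 36 mm of the hole. Origin: centre of its underside.
- chip3: Brass chip with sharp edges, 12 g, about 14 x 10 x 8 mm, loose on the brass plate, within 36 mm of the hole. Origin: centre of its underside.
- hammer: Bystander: hammer lying on the bench. Leave it alone.
- screwdriver: Bystander: screwdriver with a yellow handle lying on the bench. Leave it alone.
- jar: Bystander: small glass jar with a black cap, 52 mm across, 65 mm high. Leave it alone.
- punch: Bystander: steel dapping punch standing on its foot, 22 mm thick, 80 mm high. Leave it alone.
- spool: Bystander: copper wire spool standing on its flange, 48 mm across, 34 mm high. Leave it alone.
- dish: Bystander: white ceramic dish, 84 mm across, 30 mm high. Leave it alone.

How it is judged (in metres and radians):
On the way, in this order (a step that is already met when the one before it is completed fails the run):
1. all three chips lie in the tray (x of chip1 in the frame of tray between -0.045 and 0.045 m and y of chip1 in the frame of tray between -0.062 and 0.062 m and height (world z) of each of chip1, chip2, chip3 below 0.03 m and linear speed of each of chip1, chip2, chip3 below 0.05 m/s and x of chip2 in the frame of tray between -0.045 and 0.045 m and y of chip2 in the frame of tray between -0.062 and 0.062 m and x of chip3 in the frame of tray between -0.045 and 0.045 m and y of chip3 in the frame of tray between -0.062 and 0.062 m), for 0.2 s.
2. the scraper stands on the bench, let go (height (world z) of scraper below 0.006 m and angle between scraper's own z axis and vertical below 0.15 rad and linear speed of scraper below 0.02 m/s and contact force between the fingers and scraper below 0.05 N), for 0.2 s.
At the end, for the whole second after the job is handed in: The chips lie in the tray (below 30 mm), the scraper stands upright on the bench, and the fingers alone hold the mirror still: glass centre within 10 mm of the spot on the camera's line of sight below the hole (aim), facing within 0.10 rad of halfway between mark and lens (all of step 1 and all of step 2 and distance between glass and aim below 0.01 m and angle between the z axis of glass and the z axis of aim, either way round below 0.1 rad and z of lens in the frame of glass above 0.05 m and z of mark in the frame of glass above 0.01 m and contact force between the fingers and mirror above 2 N and contact force between mirror and bridge below 0.3 N and contact force between mirror and tray below 0.3 N and contact force between mirror and camera below 0.3 N and contact force between mirror and rest below 0.3 N and contact force between mirror and scraper below 0.3 N and linear speed of mirror below 0.02 m/s and angular speed of mirror below 0.15 rad/s); the arm keeps its last pose, push and grip.
It fails at once if a finger or the mirror pushes a chip (contact force between any of the fingers, mirror and chip1 above 1 N or contact force between any of the fingers, mirror and chip2 above 1 N or contact force between any of the fingers, mirror and chip3 above 1 N).
It fails at once if the mirror is knocked against the bridge, tray or camera (contact force between mirror and bridge above 5 N or contact force between mirror and tray above 5 N or contact force between mirror and camera above 5 N).
It fails at once if another thing on the bench is disturbed (distance of any of hammer, screwdriver, jar, punch, spool, dish from where it was at the start of the episode above 0.02 m).
It also fails if it takes over 61 s, if anything falls off the work surface, if the arm or the gripper's body presses on something with over 40 N, if the wrist force passes 120 N, or if a joint passes its speed limit or range.

## Working session

There is one attempt and no reset: what is moved stays moved. The work goes in short steps, Python scripts to look and compute and a tool call to move; the robot and the scene stay as the last step left them, time stands still between calls to the robot, and variables do not carry over. Pictures are saved under pics/ and viewed, at most 10 in all, crops included, and the job is handed in when it is done.

Besides the shell and the picture viewer there is one more tool, called after "Call:" by a JSON object that holds its "api" and its "payload", one argument or row to a line. send_rows: Moves the arm, as the interface text tells. Its arguments: {"type":"object","properties":{"plan":{"type":"array","items":{"type":"array","items":{"type":"number"}}}},"required":["plan"]}

```bash
mkdir -p pics
python3 - <<'E'
from rig import *
import cv2,numpy as np
print(finger_overhang)
s=read_state();print(s['position'],s['tcp_rot'],s['time_s'],s['opening'])
for n in('top','side'):
    p,d=capture(n);cv2.imwrite(f'pics/{n}0.png',p);np.save(n+'0.npy',d);c=calibration(n);print(n,c)
E
```

```text
0.014
[0.20079617 0.59104782 0.20027849] [[-9.46762674e-01  3.21930725e-01 -1.02337386e-03]
 [ 3.21932153e-01  9.46760835e-01 -1.90002741e-03]
 [ 3.57213093e-04 -2.12833198e-03 -9.99997671e-01]] 0.0 1.0042721450260665
top {'fx': 404.47198242830336, 'fy': 404.47198242830336, 'cx': 318.4774329145346, 'cy': 193.80364304163012, 'xyz': array([ 0.37131645, -0.00601393,  1.24721283]), 'rotation': array([[-0.02000933, -0.97765094,  0.20928034],
       [-0.99978812,  0.01855414, -0.00891445],
       [ 0.00483221, -0.20941437, -0.97781505]])}
side {'fx': 461.01451969879736, 'fy': 461.01451969879736, 'cx': 317.49324927954785, 'cy': 200.273516540891, 'xyz': array([0.28970255, 0.79979174, 1.14856642]), 'rotation': array([[-0.92199713, -0.29388457,  0.2520975 ],
       [-0.38718153,  0.70553885, -0.5935532 ],
       [-0.00342845, -0.64486184, -0.76429147]])}
```

View pics/top0.png

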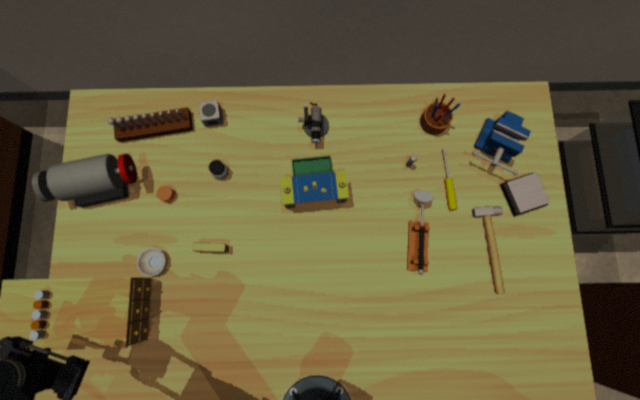

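View pics/side0.png

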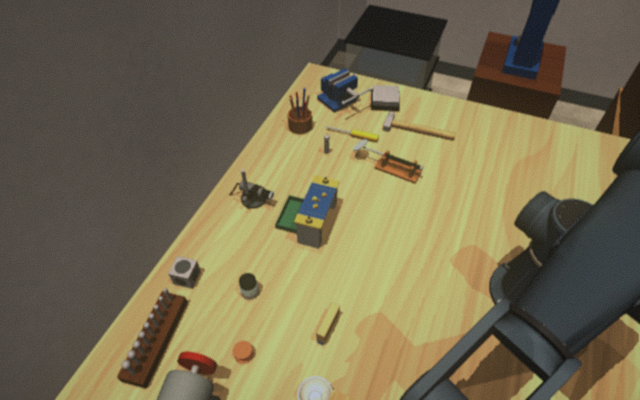

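The top view shows the bridge at about (315,188), the tray at (312,165), the camera at (315,123), the scraper at (211,246) and the mirror rest at (418,245) with its head at (423,198). Next I'll zoom in and measure.

```bash
cat > h.py <<'E'
from rig import *
import cv2,numpy as np
def plane(n,uv,z):
    c=calibration(n);uv=np.atleast_2d(np.float64(uv))
    r=np.c_[(uv[:,0]-c['cx'])/c['fx'],(uv[:,1]-c['cy'])/c['fy'],np.ones(len(uv))]@c['rotation'].T
    return c['xyz']+r*((z-c['xyz'][2])/r[:,2])[:,None]
def cloud(n,d):
    c=calibration(n);v,u=np.mgrid[0:400,0:640]
    return c['xyz']+(np.stack([(u-c['cx'])/c['fx']*d,(v-c['cy'])/c['fy']*d,d],-1))@c['rotation'].T
def inbox(m,b):
    o=np.zeros_like(m);o[b[1]:b[3],b[0]:b[2]]=1;return m.astype(bool)&o.astype(bool)
def rect(P):
    (c,s,a)=cv2.minAreaRect(np.float32(P[:,:2]*1000));b=cv2.boxPoints((c,s,a))
    e=[b[1]-b[0],b[2]-b[1]];e=max(e,key=np.linalg.norm)
    return np.round(c,1),np.round(s,1),'long axis deg',round(float(np.degrees(np.arctan2(e[1],e[0])))%180,1)
E
python3 - <<'E'
from h import *
t=cv2.imread('pics/top0.png');s=cv2.imread('pics/side0.png')
C=lambda im,x,y,w,h:cv2.resize(im[y:y+h,x:x+w],(400,300),interpolation=cv2.INTER_CUBIC)
o=np.vstack([np.hstack([C(t,270,95,100,75+0) ,C(t,270,145,100,75)]),np.hstack([C(t,390,185,80,100) if 0 else C(t,365,190,120,90),C(t,180,215,80,60)])])
cv2.imwrite('pics/zoom.png',cv2.convertScaleAbs(o,alpha=1.4))
P=cloud('top',np.load('top0.npy'));hsv=cv2.cvtColor(t,cv2.COLOR_BGR2HSV);z=P[...,2]
def show(nm,m):print(nm,m.sum(),'zmed',np.round(np.median(z[m]),4),rect(P[m]),'mean',np.round(P[m].mean(0),4))
H,S,V=cv2.split(hsv)
B=(270,150,360,215)
show('plate z',inbox((z>.095)&(z<.112),B))
show('blue',inbox((H>95)&(H<125)&(S>90),B))
show('green',inbox((H>40)&(H<90)&(S>80),(285,150,340,185)))
show('cam hi',inbox((z>.04),(290,95,340,146)))
b=inbox((z>.025),(185,235,235,260));show('scraper',b);print(np.percentile(z[b],[50,90,98]))
show('scr top',inbox((z>.05),(185,235,235,260)))
show('handle',inbox((V<60)&(z>.045)&(z<.075),(400,215,440,280)))
show('head',inbox((z>.03),(408,185,440,212)))
show('rest',inbox((H<20)&(S>100)&(z>.005),(400,215,440,280)))
print(cv2.split(hsv)[0][246,205],hsv[198,424],hsv[240,421])
E
```

```text
plate z 1679 zmed 0.1071 (array([636.5,  -4.7]), array([ 81.4, 189.5]), 'long axis deg', 95.2) mean [ 0.6355 -0.0049  0.1071]
blue 1044 zmed 0.1071 (array([524.5, -14.4]), array([303.6, 123.9]), 'long axis deg', 5.0) mean [ 0.6346 -0.0047  0.1116]
green 612 zmed 0.0046 (array([564.3, -15.3]), array([381.6, 121.4]), 'long axis deg', 6.3) mean [0.7287 0.0027 0.0078]
cam hi 520 zmed 0.0646 (array([648.1,  11.2]), array([ 72.3, 552.8]), 'long axis deg', 178.8) mean [ 0.8475 -0.0039  0.0837]
scraper 309 zmed 0.058 (array([439. , 171.5]), array([377.7,  40.8]), 'long axis deg', 75.3) mean [0.4728 0.3029 0.0681]
[0.0580197  0.06152151 0.06321417]
scr top 281 zmed 0.0586 (array([439. , 171.5]), array([377.7,  40.8]), 'long axis deg', 75.3) mean [0.4733 0.3043 0.0711]
handle 196 zmed 0.0557 (array([ 458.6, -315.4]), array([ 15.2, 117.8]), 'long axis deg', 174.4) mean [ 0.4596 -0.3139  0.0554]
head 206 zmed 0.0574 (array([ 488.6, -189.9]), array([ 58. , 432.3]), 'long axis deg', 130.2) mean [ 0.6051 -0.323   0.0869]
rest 867 zmed 0.0136 (array([ 460.8, -179.2]), array([156.5, 357.1]), 'long axis deg', 93.7) mean [ 0.4688 -0.3105  0.0265]
31 [ 27  19 134] [15 39 26]
```

View pics/zoom.png

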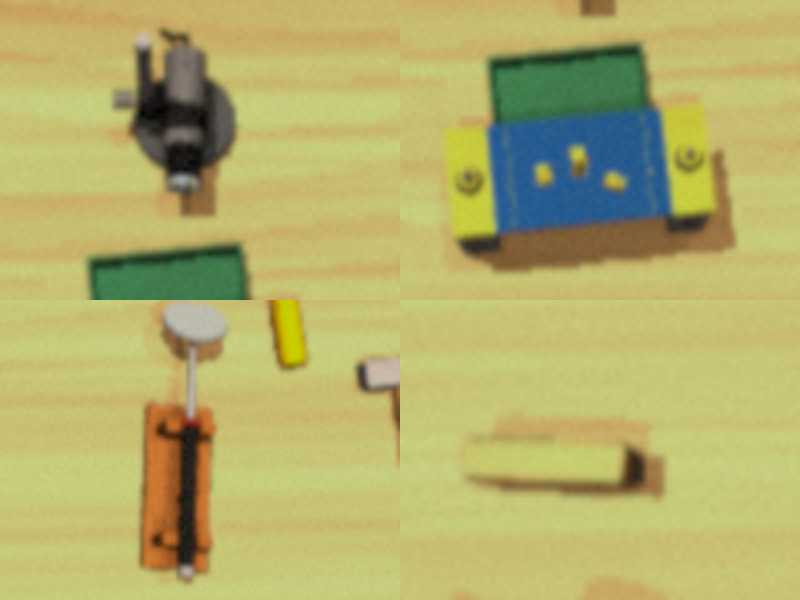

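The zoom shows three chips on the blue area at roughly (406,188), (414,185) and (424,190) in half-scale terms. The mirror head lies ahead of its rest, and the camera points back toward the bridge. I'll now take clean measurements without the depth outliers.

Run:
```python
from h import *
t=cv2.imread('pics/top0.png')
P=cloud('top',np.load('top0.npy'));H,S,V=cv2.split(cv2.cvtColor(t,cv2.COLOR_BGR2HSV));z=P[...,2]
def px(m):
    n,l,st,_=cv2.connectedComponentsWithStats(m.astype(np.uint8));k=1+np.argmax(st[1:,4]);v,u=np.nonzero(l==k);return np.c_[u,v]
yaw=np.radians(5.2);o=np.array([.6365,-.0047]);R=np.array([[np.cos(yaw),-np.sin(yaw)],[np.sin(yaw),np.cos(yaw)]])
# chips
m=inbox((H<40)&(S>60)&(V>60),(292,172,339,203))
n,l,st,ce=cv2.connectedComponentsWithStats(m.astype(np.uint8))
for i in range(1,n):
    if 3<st[i,4]<80:
        w=plane('top',ce[i],.112)[0,:2];print('chip',st[i],np.round((w-o)@R*1000,1))
bl=px(inbox((H>95)&(H<125)&(S>90)&(V>40),(285,170,345,207)));print('blue',len(bl),rect(plane('top',bl,.106)))
m=inbox((z>.048)&(z<.066)&(abs(P[...,0]-.48)<.05),(185,235,235,260));u=px(m);print('scr',len(u),rect(plane('top',u,.058)))
m=inbox((V<45),(405,215,435,270));u=px(m);print('handle',len(u),rect(plane('top',u,.056)))
m=inbox((z>.02)&(z<.085)&(S<50),(408,185,440,212));u=px(m);Q=P[u[:,1],u[:,0]];print('head',len(u),Q.min(0),Q.max(0),Q.mean(0),rect(plane('top',u,.056)))
A=np.c_[Q[:,:2],np.ones(len(Q))];k=np.ones(len(Q),bool)
for _ in range(6):
    c=np.linalg.lstsq(A[k],Q[k,2],rcond=None)[0];r=Q[:,2]-A@c;k=abs(r)<2.5*max(r[k].std(),.001)
nn=np.r_[-c[:2],1];nn/=np.linalg.norm(nn);print('normal',nn,'tilt',np.degrees(np.arccos(nn[2])),'az',np.degrees(np.arctan2(nn[1],nn[0])),'std',r[k].std(),k.sum())
# camera
m=inbox((z>.045)&(z<.075)&(P[...,0]>.76)&(P[...,0]<.95),(290,90,340,150));u=px(m);Q=P[u[:,1],u[:,0]];
for x in np.arange(.77,.95,.015):
    q=Q[abs(Q[:,0]-x)<.0075]
    if len(q)>3:print('cam',round(x,3),len(q),np.round([q[:,1].min(),q[:,1].max(),np.median(q[:,1]),q[:,2].max()],4))
m=inbox((V<110)&(S<90)&(z<.02),(295,105,335,150));u=px(m);print('base',rect(plane('top',u,.008)))
```

```text
chip [292 172   2   4   5] [44.7 59.5]
chip [335 172   4  27  55] [  6.9 -67.5]
chip [313 182   4   7  21] [ 5.  -0.3]
chip [304 186   4   5  17] [-2.5 25.4]
chip [292 188   2  15  18] [-21.3  66.1]
chip [321 188   5   5  16] [-13.1 -23.8]
chip [307 200  30   3  60] [-47.1 -25.2]
blue 1044 (array([636.2,  -4.6]), array([ 78.9, 123.8]), 'long axis deg', 94.9)
scr 282 (array([474.3, 307.5]), array([97.8, 24.2]), 'long axis deg', 86.7)
handle 156 (array([ 458.7, -314.2]), array([ 14.8, 117.7]), 'long axis deg', 174.2)
head 163 [ 0.59373674 -0.35823214  0.03933002] [ 0.63254305 -0.30273115  0.07857577] [ 0.61274132 -0.33084523  0.05987636] (array([ 613.6, -331.6]), array([54.1, 30.8]), 'long axis deg', 88.9)
normal [ 0.66858546 -0.06858736  0.74046556] tilt 42.228910400177064 az -5.857242901585525 std 0.001645794234499676 159
cam 0.8 50 [-0.0221  0.0029 -0.0096  0.067 ]
cam 0.815 41 [-0.0224  0.0028 -0.0099  0.0672]
cam 0.83 50 [-0.0258  0.0025 -0.0117  0.0724]
cam 0.845 60 [-0.0293  0.0054 -0.012   0.0737]
cam 0.86 97 [-0.0294  0.0428  0.008   0.0721]
cam 0.875 69 [-0.0299  0.0425 -0.0078  0.0716]
cam 0.89 47 [-0.0301  0.0014 -0.0144  0.073 ]
cam 0.905 27 [-0.0304  0.0012 -0.0146  0.07  ]
cam 0.92 5 [-0.0149 -0.0117 -0.0148  0.056 ]
base (array([864.5, -40.8]), array([24.7, 69.3]), 'long axis deg', 175.4)
```

Call:
{"api": "send_rows", "payload": {
  "plan": [
    [0,-0.035,-0.018,0,0],
    [0,-0.035,-0.018,0,0],
    [0,-0.035,-0.018,0,0],
    [0,-0.035,-0.018,0,0],
    [0,-0.035,-0.018,0,0],
    [0,-0.035,-0.018,0,0],
    [0,-0.035,-0.018,0,0],
    [0,-0.035,-0.018,0,0],
    [0,-0.035,-0.018,0,0],
    [0,-0.035,-0.018,0,0],
    [0,0,0,0,0.118],
    [0,0,0,0,0.118],
    [0,0,0,0,0.118],
    [0,0,0,0,0.118],
    [0,0,0,0,0.118],
    [0,0,0,0,0.118],
    [0,0,0,0,0.118],
    [0,0,0,0,0.118],
    [0,0,0,0,0.118],
    [0,0,0,0,0.118]
  ]
}}

```text
time_s: 1.77
position: [0.4742, 0.3084, 0.2008]
tcp_rot: [[-0.057, 0.998, -0.001], [0.998, 0.057, -0.0], [-0.0, -0.001, -1.0]]
force: [-0.2, -0.3, -0.3]
opening: 1.001
grasp_force: 0.0
```

```bash
cat > go.py <<'E'
# go.py x y z az : tool-frame shift after turn to reach the target
from h import *
import sys
def go(x,y,z,az):
    s=read_state();R=s['tcp_rot'];p=s['position'];a=np.degrees(np.arctan2(R[1,1],R[0,1]))
    turn=-np.radians((az-a+180)%360-180);c,sn=np.cos(turn),np.sin(turn)
    R2=R@np.array([[c,-sn,0],[sn,c,0],[0,0,1]]);d=np.array([x,y,z])-p
    print('t',round(s['time_s'],2),'pos',np.round(p,4),'az',round(a,2),'turn',round(turn,3),'shift now',np.round(R.T@d,4),'after turn',np.round(R2.T@d,4),'F',np.round(s['force'],1),'op',round(s['opening'],3),'gf',round(s['grasp_force'],1),'j6',round(s['joint_positions'][5]))
go(*map(float,sys.argv[1:]))
E
python3 go.py .4743 .3075 .041 -3.3
```

```text
t 1.77 pos [0.4742 0.3084 0.2008] az 3.27 turn 0.115 shift now [-0.0009  0.0002  0.1598] after turn [-0.0009  0.0003  0.1598] F [-0.2 -0.3 -0.3] op 1.001 gf 0.0 j6 18
```

Call:
{"api": "send_rows", "payload": {
  "plan": [
    [0,-0.001,0,0.02,0.115],
    [0,0,0,0.035,0],
    [0,0,0,0.035,0],
    [0,0,0,0.035,0],
    [0,0,0,0.02,0],
    [0,0,0,0.0145,0],
    [0,0,0,0,0],
    [255,0,0,0,0],
    [255,0,0,0,0],
    [255,0,0,0,0],
    [255,0,0,0,0],
    [255,0,0,0,0],
    [255,0,0,0,0],
    [255,0,0,0,0],
    [255,0,0,0,0]
  ]
}}

```text
time_s: 3.02
position: [0.4748, 0.3077, 0.042]
tcp_rot: [[0.052, 0.999, 0.0], [0.999, -0.052, 0.0], [0.0, 0.0, -1.0]]
force: [0.7, -1.1, -0.9]
opening: 0.479
grasp_force: 0.0
```

```bash
python3 go.py .577 -.0101 .2 5.1
```

```text
t 3.02 pos [0.4748 0.3077 0.042 ] az -2.97 turn -0.141 shift now [-0.312   0.1186 -0.158 ] after turn [-0.3256  0.0736 -0.158 ] F [ 0.7 -1.1 -0.9] op 0.479 gf 0.0 j6 25
```

Call:
{"api": "send_rows", "payload": {
  "plan": [
    [255,0,0,0,0],
    [255,0,0,0,0],
    [255,0,0,0,0],
    [255,0,0,0,0],
    [255,0,0,0,0],
    [255,0,0,0,0],
    [255,0,0,0,0],
    [255,0,0,0,0],
    [255,0,0,0,0],
    [255,0,0,0,0]
  ]
}}

```text
time_s: 3.85
position: [0.4747, 0.3076, 0.0417]
tcp_rot: [[0.052, 0.999, -0.0], [0.999, -0.052, -0.0], [-0.0, -0.0, -1.0]]
force: [-1.1, 0.4, -0.4]
opening: 0.007
grasp_force: 0.0
```

```bash
python3 go.py .5967 -.0083 .2 5.1
```

```text
t 3.85 pos [0.4747 0.3076 0.0417] az -2.98 turn -0.141 shift now [-0.3091  0.1383 -0.1583] after turn [-0.3255  0.0935 -0.1583] F [-1.1  0.4 -0.4] op 0.007 gf 0.0 j6 25
```

The fingers closed on nothing, so I'll look.

Run:
```python
from h import *
o=[]
for n,b in(('top',(150,190,280,290)),('side',(230,250,390,370))):
    p,d=capture(n);o.append(cv2.resize(p[b[1]:b[3],b[0]:b[2]],(400,300),interpolation=cv2.INTER_CUBIC))
cv2.imwrite('pics/scr.png',cv2.convertScaleAbs(np.hstack(o),alpha=1.4))
```

```text
(no output)
```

View pics/scr.png

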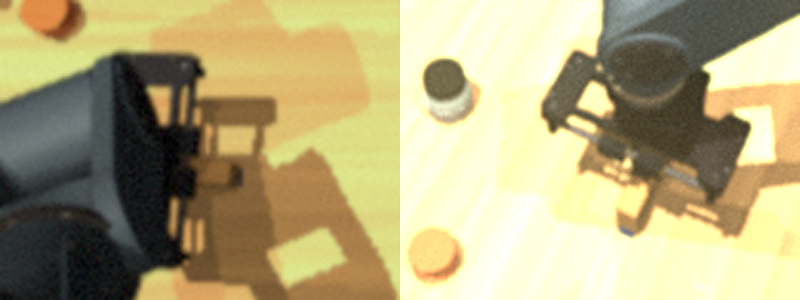

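The scraper still stands between the fingers, with its end at about crop (240,178), unmoved. That doesn't agree with the opening reading. A small lift will show which is right.

Call:
{"api": "send_rows", "payload": {
  "plan": [
    [255,0,0,-0.01,0],
    [255,0,0,-0.02,0],
    [255,0,0,-0.02,0],
    [255,0,0,-0.02,0],
    [255,0,0,0,0],
    [255,0,0,0,0]
  ]
}}

```text
time_s: 4.45
position: [0.4756, 0.308, 0.1134]
tcp_rot: [[0.052, 0.999, 0.003], [0.999, -0.052, 0.001], [0.001, 0.003, -1.0]]
force: [-0.0, 0.1, -0.1]
opening: 0.006
grasp_force: 0.0
```

Run:
```python
from h import *
o=[]
for n,b in(('top',(150,190,280,290)),('side',(230,250,390,370))):
    p,d=capture(n);o.append(cv2.resize(p[b[1]:b[3],b[0]:b[2]],(400,300),interpolation=cv2.INTER_CUBIC))
cv2.imwrite('pics/scr2.png',cv2.convertScaleAbs(np.hstack(o),alpha=1.2))
```

```text
(no output)
```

View pics/scr2.png

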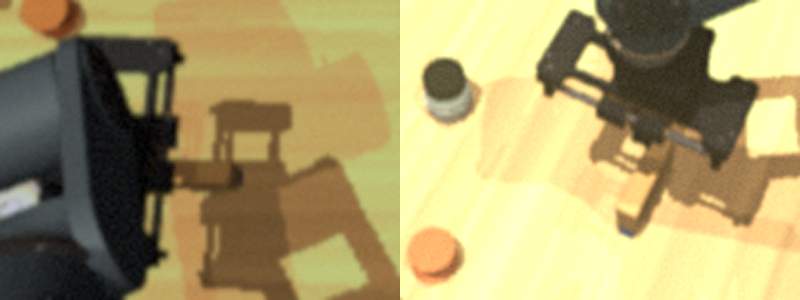

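The scraper wasn't lifted; it still stands at side-crop (640,200) and the gripper is empty above it. I'll check its location in both views and find where the fingertips really are.

Run:
```python
from h import *
s=cv2.imread('pics/side0.png');D=np.load('side0.npy');P=cloud('side',D);z=P[...,2]
m=inbox((z>.05)&(z<.066),(305,295,350,350));v,u=np.nonzero(m);print('scr side',m.sum(),rect(P[m]),np.median(z[m]),u.mean(),v.mean(), plane('side',[u.mean(),v.mean()],.058))
m=inbox((z>.02)&(z<.07),(305,295,350,350));print(rect(P[m]))
for n in('top','side'):
    p,d=capture(n);P=cloud(n,d);z=P[...,2];ok=(d>0)&(abs(P[...,0]-.475)<.12)&(abs(P[...,1]-.308)<.08)
    for lo in np.arange(.02,.2,.015):
        q=P[ok&(z>lo)&(z<lo+.015)]
        if len(q)>3:print(n,round(lo,3),len(q),np.round(np.percentile(q[:,:2],[3,50,97],axis=0).T,3).tolist())
print(read_state()['joint_positions'])
```

```text
scr side 357 (array([471.7, 307.4]), array([98., 25.]), 'long axis deg', 86.2) 0.05911183482265869 327.4621848739496 320.296918767507 [[0.47178307 0.31052562 0.058     ]]
(array([471.7, 307.4]), array([98., 25.]), 'long axis deg', 86.2)
top 0.02 10 [[0.463, 0.469, 0.48], [0.261, 0.262, 0.317]]
top 0.035 19 [[0.462, 0.463, 0.481], [0.261, 0.265, 0.309]]
top 0.05 154 [[0.461, 0.473, 0.485], [0.261, 0.285, 0.311]]
top 0.17 4 [[0.477, 0.48, 0.482], [0.298, 0.299, 0.299]]
top 0.2 23 [[0.389, 0.481, 0.557], [0.268, 0.272, 0.278]]
side 0.02 49 [[0.458, 0.463, 0.486], [0.268, 0.349, 0.355]]
side 0.035 59 [[0.458, 0.462, 0.483], [0.263, 0.336, 0.355]]
side 0.05 315 [[0.46, 0.471, 0.484], [0.273, 0.315, 0.354]]
side 0.125 11 [[0.465, 0.472, 0.481], [0.314, 0.316, 0.317]]
side 0.14 16 [[0.465, 0.476, 0.482], [0.315, 0.317, 0.319]]
side 0.155 4 [[0.481, 0.484, 0.485], [0.315, 0.316, 0.319]]
side 0.185 5 [[0.479, 0.48, 0.482], [0.313, 0.316, 0.317]]
side 0.2 52 [[0.389, 0.479, 0.559], [0.322, 0.344, 0.348]]
[ 2.16250606e+01  3.26324857e+01  9.55549386e+01 -8.25180558e-04
  5.19462250e+01  2.46065349e+01]
```

Run:
```python
from h import *
st=read_state();R=st['tcp_rot'];p0=st['position'];print(p0,R[:,2])
p,d=capture('side');c=calibration('side');P=cloud('side',d)
im=p.copy()
for k in(-.04,-.02,0,.014,.03):
    q=c['rotation'].T@(p0+R[:,2]*k-c['xyz']);u,v=c['fx']*q[0]/q[2]+c['cx'],c['fy']*q[1]/q[2]+c['cy']
    print(k,round(u,1),round(v,1),'depth exp',q[2].round(3),'meas',d[int(round(v)),int(round(u))]);cv2.circle(im,(int(round(u)),int(round(v))),0,(0,0,255),-1)
b=(290,270,370,330)
cv2.imwrite('pics/tip.png',cv2.convertScaleAbs(cv2.resize(im[b[1]:b[3],b[0]:b[2]],(800,600),interpolation=cv2.INTER_NEAREST),alpha=1.6))
```

```text
[0.47377448 0.30722057 0.11077644] [-2.16425952e-03 -8.70185515e-04 -9.99997279e-01]
-0.04 327.7 301.5 depth exp 1.101 meas 1.0183443
-0.02 327.6 305.4 depth exp 1.117 meas 1.0305052
0 327.5 309.3 depth exp 1.132 meas 1.2565529
0.014 327.4 311.9 depth exp 1.143 meas 1.1826191
0.03 327.4 314.8 depth exp 1.155 meas 1.1775178
```

View pics/tip.png

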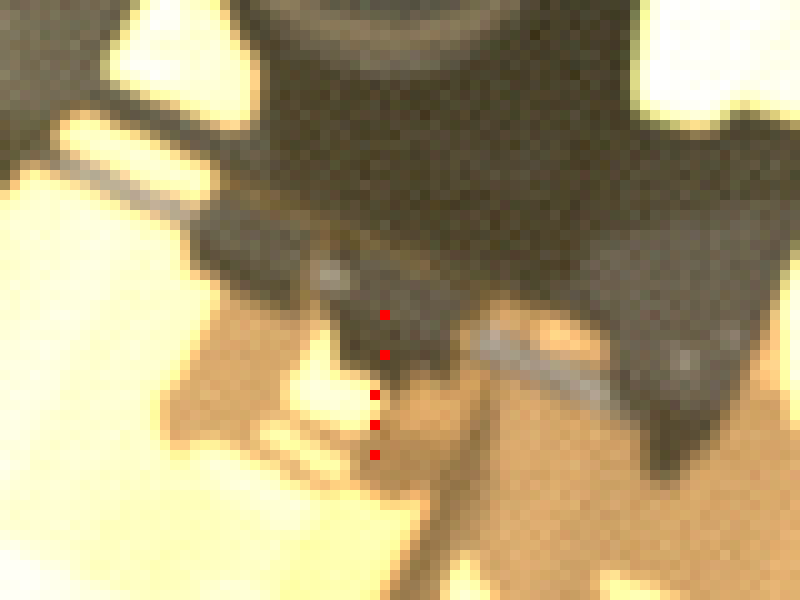

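The shut fingertips end near crop (395,385), about 20 mm higher than the TCP and overhang say they should. I'll measure that offset.

Run:
```python
from h import *
print(read_state()['position'],finger_overhang)
for n,b in(('side',(320,296,340,312)),):
    ps,ds=zip(*[capture(n) for _ in range(3)]);d=np.median(ds,0);V=np.mean(ps,0).max(2);P=cloud(n,d)
    for v in range(b[1],b[3]):
        m=(V[v]<60);u=[k for k in range(b[0],b[2]) if m[k]]
        print(v,u[:1],u[-1:],np.round(np.median(P[v,u],0),4) if u else '', np.round(np.percentile(P[v,u,2],[10,90]),3) if u else '')
```

```text
[0.47382779 0.30724683 0.11071993] 0.014
296 [335] [339] [0.4424 0.3336 0.2452] [0.243 0.246]
297 [336] [339] [0.4413 0.3339 0.2417] [0.242 0.242]
298 [] []  
299 [] []  
300 [] []  
301 [324] [325] [0.4675 0.3446 0.2231] [0.222 0.224]
302 [324] [328] [0.464  0.3451 0.2205] [0.219 0.225]
303 [324] [330] [0.4613 0.3449 0.2189] [0.214 0.223]
304 [325] [332] [0.4573 0.3455 0.2189] [0.212 0.224]
305 [324] [333] [0.4575 0.3451 0.213 ] [0.147 0.221]
306 [328] [330] [0.4566 0.3442 0.2071] [0.164 0.209]
307 [329] [329] [0.4662 0.3177 0.1473] [0.147 0.147]
308 [] []  
309 [] []  
310 [] []  
311 [] []
```

Run:
```python
from h import *
for n in('side','top'):
    ps,ds=zip(*[capture(n) for _ in range(2)]);d=np.min(np.where(np.array(ds)>0,ds,9),0);im=np.mean(ps,0);P=cloud(n,d)
    m=(abs(P[...,0]-.474)<.035)&(P[...,1]>.285)&(P[...,1]<.335)&(P[...,2]>.075)&(P[...,2]<.19)
    v,u=np.nonzero(m)
    for a,b in zip(v,u):print(n,b,a,np.round(P[a,b],3),im[a,b].astype(int))
```

```text
side 325 295 [0.48  0.311 0.184] [36 52 59]
side 322 300 [0.484 0.317 0.168] [44 67 82]
side 322 301 [0.485 0.317 0.162] [50 79 96]
side 323 304 [0.481 0.319 0.153] [ 52  86 103]
side 324 304 [0.479 0.317 0.152] [34 53 59]
side 323 305 [0.481 0.318 0.147] [ 57  92 109]
side 324 305 [0.479 0.317 0.146] [29 47 56]
side 325 305 [0.477 0.317 0.148] [29 45 52]
side 326 305 [0.475 0.315 0.145] [28 44 51]
side 323 306 [0.481 0.319 0.143] [ 71 112 134]
side 324 306 [0.479 0.317 0.141] [47 74 86]
side 325 306 [0.477 0.317 0.143] [40 67 80]
side 326 306 [0.475 0.316 0.142] [40 63 72]
side 327 306 [0.472 0.316 0.144] [30 46 57]
side 328 306 [0.468 0.319 0.153] [31 46 54]
side 323 307 [0.481 0.318 0.136] [ 99 158 184]
side 325 307 [0.477 0.317 0.138] [ 78 124 151]
side 326 307 [0.475 0.316 0.138] [ 70 110 133]
side 327 307 [0.471 0.317 0.142] [46 76 92]
side 328 307 [0.468 0.319 0.148] [32 53 62]
side 329 307 [0.466 0.319 0.149] [30 50 59]
side 330 307 [0.465 0.314 0.141] [41 68 84]
side 327 308 [0.471 0.318 0.139] [ 81 129 156]
side 328 308 [0.468 0.319 0.142] [ 52  81 100]
side 329 308 [0.466 0.318 0.144] [37 63 80]
side 328 309 [0.468 0.318 0.136] [ 71 111 137]
side 329 309 [0.466 0.318 0.138] [ 52  85 110]
top 200 240 [0.481 0.298 0.182] [1 6 9]
top 201 240 [0.482 0.297 0.174] [10 18 23]
top 200 241 [0.479 0.299 0.178] [1 0 3]
top 201 241 [0.48  0.299 0.169] [ 9 10 15]
top 200 242 [0.477 0.3   0.173] [3 5 9]
top 201 242 [0.477 0.299 0.167] [ 9 13 15]
```

The fingertips really end at z≈0.136 while the reading implies 0.097. That makes them about 39 mm higher than stated, so they closed above the block. I'll reopen and go lower by that amount, watching the force.

Call:
{"api": "send_rows", "payload": {
  "plan": [
    [0,0,0,0,0],
    [0,0,0,0,0],
    [0,0,0,0,0],
    [0,0,0,0,0],
    [0,0,0,0,0],
    [0,0,0,0,0],
    [0,0,0,0,0],
    [0,0,0,0,0],
    [0,0,0,0,0],
    [0,0,0,0,0],
    [0,0,0,0,0],
    [0,0,0,0.02,0],
    [0,0,0,0.02,0],
    [0,0,0,0.02,0],
    [0,0,0,0.01,0],
    [0,0,0,0,0]
  ]
}}

```text
time_s: 6.38
position: [0.4729, 0.3068, 0.0396]
tcp_rot: [[0.052, 0.999, -0.005], [0.999, -0.052, -0.002], [-0.002, -0.005, -1.0]]
force: [-0.1, -0.5, -0.5]
opening: 0.992
grasp_force: 0.0
```

Run:
```python
from h import *
print(read_state()['position'],read_state()['opening'],read_state()['force'])
ps,ds=zip(*[capture('side') for _ in range(2)]);d=np.min(np.where(np.array(ds)>0,ds,9),0);P=cloud('side',d)
for x in(.44,.42,.51,.53,.395,.55):
    m=(abs(P[...,0]-x)<.011)&(P[...,1]>.29)&(P[...,1]<.33)&(P[...,2]>.02)&(P[...,2]<.13);q=P[m]
    if len(q):print(x,len(q),np.round(np.sort(q[:,2])[:6],3),np.round(np.median(q,0),3))
```

```text
[0.47294505 0.30684091 0.03955997] 0.9924551964816545 [-0.06359308 -0.45979196 -0.54856067]
0.44 2 [0.062 0.069] [0.43  0.318 0.065]
0.42 9 [0.062 0.067 0.067 0.069 0.071 0.073] [0.424 0.32  0.071]
0.51 32 [0.063 0.066 0.067 0.068 0.069 0.073] [0.517 0.308 0.087]
0.53 29 [0.066 0.069 0.069 0.071 0.073 0.074] [0.522 0.314 0.09 ]
```

Call:
{"api": "send_rows", "payload": {
  "plan": [
    [0,0,0,0.015,0],
    [0,0,0,0.01,0],
    [0,0,0,0.0085,0],
    [0,0,0,0,0],
    [255,0,0,0,0],
    [255,0,0,0,0],
    [255,0,0,0,0],
    [255,0,0,0,0],
    [255,0,0,0,0],
    [255,0,0,0,0],
    [255,0,0,0,0],
    [255,0,0,0,0],
    [255,0,0,0,0],
    [255,0,0,0,0],
    [255,0,0,0,0],
    [255,0,0,0,0],
    [255,0,0,0,0]
  ]
}}

```text
time_s: 7.9
position: [0.4745, 0.3076, 0.0082]
tcp_rot: [[0.052, 0.999, -0.0], [0.999, -0.052, -0.0], [-0.0, -0.0, -1.0]]
force: [0.2, 1.1, 0.6]
opening: 0.277
grasp_force: 29.5
```

```bash
python3 go.py .5967 -.0083 .175 5.1
```

```text
t 7.9 pos [0.4745 0.3076 0.0082] az -2.98 turn -0.141 shift now [-0.3091  0.1384 -0.1668] after turn [-0.3255  0.0936 -0.1668] F [0.2 1.1 0.6] op 0.277 gf 29.5 j6 25
```

Call:
{"api": "send_rows", "payload": {
  "plan": [
    [255,0,0,-0.015,0],
    [255,0,0,-0.03,0],
    [255,0,0,-0.03,0],
    [255,0,0,-0.03,0],
    [255,0,0,-0.03,-0.07],
    [255,0,0,-0.015,-0.071],
    [255,-0.02,0.0056,0,0],
    [255,-0.0326,0.0094,0,0],
    [255,-0.0326,0.0094,0,0],
    [255,-0.0326,0.0094,0,0],
    [255,-0.0326,0.0094,0,0],
    [255,-0.0326,0.0094,0,0],
    [255,-0.0326,0.0094,0,0],
    [255,-0.0326,0.0094,0,0],
    [255,-0.0326,0.0094,0,0],
    [255,-0.0326,0.0094,0,0],
    [255,-0.0121,0.0034,0,0],
    [255,0,0,0,0],
    [255,0,0,0,0]
  ]
}}

```text
time_s: 9.48
position: [0.5962, -0.0084, 0.1577]
tcp_rot: [[-0.087, 0.996, -0.002], [0.996, 0.087, 0.001], [0.001, -0.002, -1.0]]
force: [0.5, -0.0, -2.1]
opening: 0.278
grasp_force: 29.5
```

```bash
python3 go.py .5967 -.0083 .1145 5.1
python3 - <<'E'
from h import *
o=[]
for n,b in(('top',(265,140,365,215)),('side',(260,150,380,240))):
    p,d=capture(n);o.append(cv2.resize(p[b[1]:b[3],b[0]:b[2]],(400,300),interpolation=cv2.INTER_CUBIC))
cv2.imwrite('pics/pl.png',cv2.convertScaleAbs(np.hstack(o),alpha=1.3))
E
```

```text
t 9.48 pos [ 0.5962 -0.0084  0.1577] az 4.99 turn -0.002 shift now [0.     0.0006 0.0432] after turn [0.     0.0006 0.0432] F [ 0.5 -0.  -2.1] op 0.278 gf 29.5 j6 -17
```

View pics/pl.png

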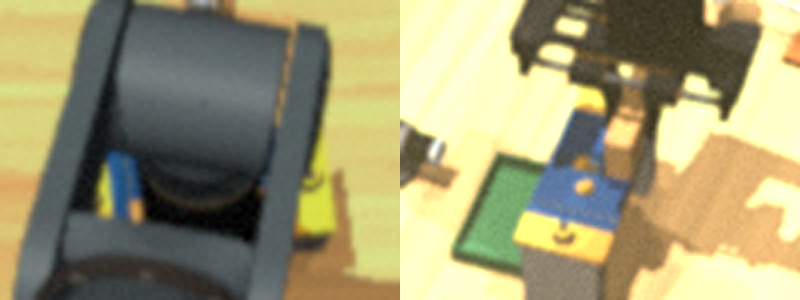

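The side view shows the held scraper above the plate's near edge, with the chips ahead of it. I'll lower it.

Call:
{"api": "send_rows", "payload": {
  "plan": [
    [255,0,0,0.015,0],
    [255,0,0,0.012,0],
    [255,0,0,0.008,0],
    [255,0,0,0.004,0],
    [255,0,0,0.002,0],
    [255,0,0,0.001,0],
    [255,0,0,0,0],
    [255,0,0,0,0]
  ]
}}

```text
time_s: 10.25
position: [0.5972, -0.0082, 0.1168]
tcp_rot: [[-0.089, 0.996, 0.001], [0.996, 0.089, -0.0], [-0.0, 0.001, -1.0]]
force: [-0.1, -1.0, -1.1]
opening: 0.276
grasp_force: 29.5
```

Call:
{"api": "send_rows", "payload": {
  "plan": [
    [255,0,0,0.001,0],
    [255,0,0,0.001,0],
    [255,0,0,0,0]
  ]
}}

```text
time_s: 10.5
position: [0.5968, -0.0084, 0.1143]
tcp_rot: [[-0.089, 0.996, 0.0], [0.996, 0.089, -0.0], [-0.0, 0.0, -1.0]]
force: [-0.5, 0.0, -1.3]
opening: 0.277
grasp_force: 29.5
```

Call:
{"api": "send_rows", "payload": {
  "plan": [
    [255,0,0,0.001,0],
    [255,0,0,0.0005,0],
    [255,0,0,0,0]
  ]
}}

```text
time_s: 10.75
position: [0.5968, -0.0084, 0.1141]
tcp_rot: [[-0.089, 0.996, 0.0], [0.996, 0.089, -0.0], [-0.0, 0.0, -1.0]]
force: [-2.1, 0.7, 5.6]
opening: 0.275
grasp_force: 29.5
```

Call:
{"api": "send_rows", "payload": {
  "plan": [
    [255,0,0.004,0,0],
    [255,0,0.008,0,0],
    [255,0,0.008,0,0],
    [255,0,0.008,0,0],
    [255,0,0.008,0,0],
    [255,0,0.008,0,0],
    [255,0,0.008,0,0],
    [255,0,0.008,0,0],
    [255,0,0.008,0,0],
    [255,0,0.008,0,0],
    [255,0,0.006,0,0],
    [255,0,0,0,0],
    [255,0,0,0,0]
  ]
}}

```text
time_s: 11.83
position: [0.6793, -0.0011, 0.1139]
tcp_rot: [[-0.089, 0.996, 0.002], [0.996, 0.089, -0.0], [-0.0, 0.002, -1.0]]
force: [-1.7, -0.8, 4.8]
opening: 0.274
grasp_force: 29.6
```

```bash
python3 go.py .6785 -.001 .17 5
python3 - <<'E'
from h import *
for n in['side']:
    b=(260,150,380,240);p,d=capture(n);cv2.imwrite('pics/pl2.png',cv2.convertScaleAbs(cv2.resize(p[b[1]:b[3],b[0]:b[2]],(640,480),interpolation=cv2.INTER_CUBIC),alpha=1.5))
E
```

```text
t 11.83 pos [ 0.6793 -0.0011  0.1139] az 5.1 turn 0.002 shift now [ 0.0001 -0.0007 -0.0561] after turn [ 0.0001 -0.0007 -0.0561] F [-1.7 -0.8  4.8] op 0.274 gf 29.6 j6 -15
```

View pics/pl2.png

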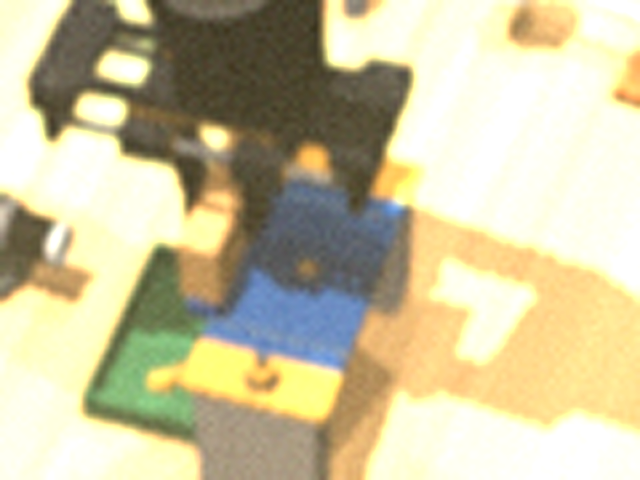

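The plate is clear apart from the hole at (308,268), and a chip shows in the tray at (160,380). I'll carry the scraper back to its spot.

Call:
{"api": "send_rows", "payload": {
  "plan": [
    [255,0,0,-0.02,0],
    [255,0,0,-0.035,0],
    [255,0,0,-0.025,0],
    [255,0.0326,-0.0177,0,0],
    [255,0.0326,-0.0177,0,0],
    [255,0.0326,-0.0177,0,0],
    [255,0.0326,-0.0177,0,0],
    [255,0.0326,-0.0177,0,0],
    [255,0.0326,-0.0177,0,0],
    [255,0.0326,-0.0177,0,0],
    [255,0.0326,-0.0177,0,0],
    [255,0.0326,-0.0177,0,0],
    [255,0.0326,-0.0177,0,0],
    [255,0,0,0,0.07],
    [255,0,0,0,0.071],
    [255,0,0,0.02,0],
    [255,0,0,0.03,0],
    [255,0,0,0,0]
  ]
}}

```text
time_s: 13.38
position: [0.4696, 0.3067, 0.1381]
tcp_rot: [[0.052, 0.999, -0.009], [0.999, -0.052, -0.004], [-0.004, -0.009, -1.0]]
force: [-0.9, -1.0, -2.7]
opening: 0.278
grasp_force: 29.5
```

```bash
python3 go.py .4745 .3076 .0082 -2.98
python3 - <<'E'
from h import *
p,d=capture('top');b=(265,140,365,215)
cv2.imwrite('pics/tr.png',cv2.convertScaleAbs(cv2.resize(p[b[1]:b[3],b[0]:b[2]],(640,480),interpolation=cv2.INTER_CUBIC),alpha=1.4))
E
```

```text
t 13.38 pos [0.4696 0.3067 0.1381] az -2.96 turn 0.0 shift now [0.0017 0.006  0.1299] after turn [0.0017 0.006  0.1299] F [-0.9 -1.  -2.7] op 0.278 gf 29.5 j6 25
```

View pics/tr.png

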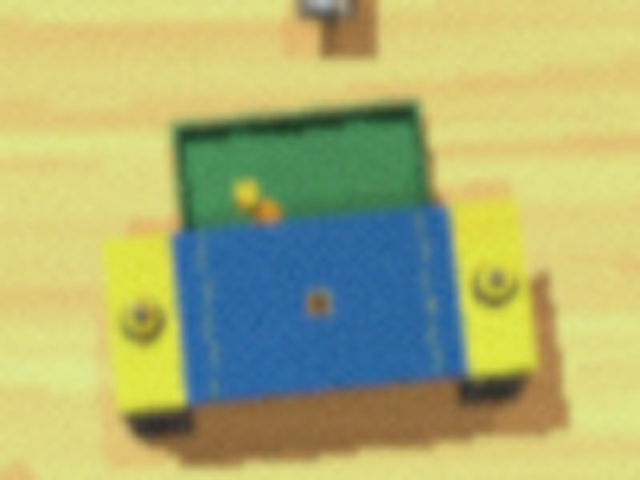

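Two chips show in the tray at (245,193) and (268,212), and the plate is clear. The third is probably hidden by the plate edge, so I'll check from the side.

Run:
```python
from h import *
p,d=capture('side');P=cloud('side',d);H,S,V=cv2.split(cv2.cvtColor(p,cv2.COLOR_BGR2HSV))
g=inbox((H>40)&(H<90)&(S>70),(265,185,315,240));print('tray',g.sum())
hull=np.zeros_like(g,np.uint8);pts=np.argwhere(cv2.morphologyEx(g.astype(np.uint8),cv2.MORPH_OPEN,np.ones((2,2))))[:,::-1];h=cv2.convexHull(np.int32(pts));cv2.fillPoly(hull,[h],1)
m=(hull>0)&(H<40)&(S>50)
n,l,st,ce=cv2.connectedComponentsWithStats(m.astype(np.uint8))
yaw=np.radians(5.1);o=np.array([.6365,-.0047]);R=np.array([[np.cos(yaw),-np.sin(yaw)],[np.sin(yaw),np.cos(yaw)]])
for i in range(1,n):print(st[i],ce[i].round(1),'bridge',((plane('side',ce[i],.008)[0,:2]-o)@R*1000).round(1))
b=(265,180,325,225);cv2.imwrite('pics/tr2.png',cv2.convertScaleAbs(cv2.resize(p[b[1]:b[3],b[0]:b[2]],(800,600),interpolation=cv2.INTER_CUBIC),alpha=1.4))
```

```text
tray 465
[294 198   1   1   1] [294. 198.] bridge [ 97.9 -69.8]
[282 213   1   1   1] [282. 213.] bridge [113.2   0.4]
[287 213  14  12  86] [294.5 219.3] bridge [66.9 12.4]
[278 226   1   1   1] [278. 226.] bridge [106.9  52.4]
[280 227   1   1   1] [280. 227.] bridge [99.7 54.1]
[282 228   4   2   4] [283.5 228.5] bridge [87.4 56.3]
[287 229   3   2   3] [288.  229.7] bridge [72.6 56.3]
[291 230   6   2   7] [293.9 230.9] bridge [53.9 55.1]
```

View pics/tr2.png

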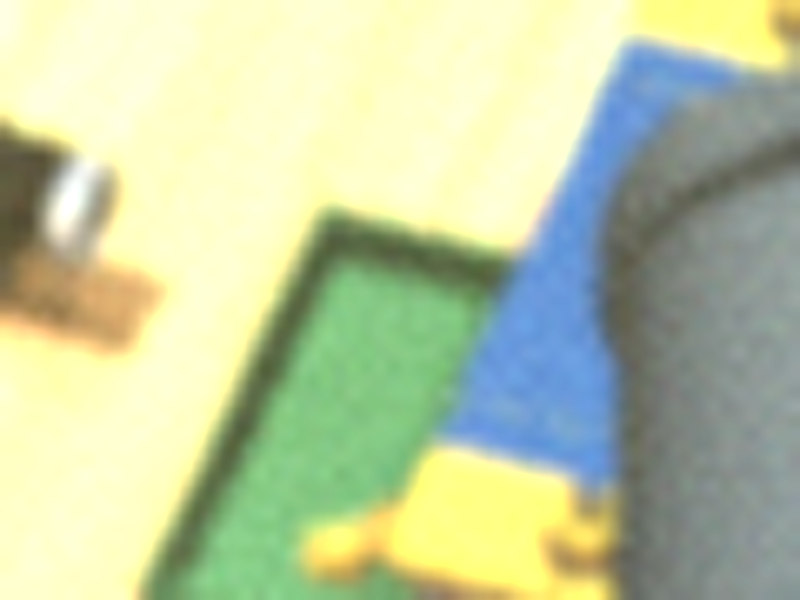

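I've used my 10 picture views. The plate is clear and the visible chips lie in the tray at (340,545), with the third out of sight under the plate edge. Next I'll set the scraper down.

Call:
{"api": "send_rows", "payload": {
  "plan": [
    [255,0,0,0,0],
    [255,0,0,0.03,0],
    [255,0,0,0.035,0],
    [255,0,0,0.03,0],
    [255,0,0,0.015,0],
    [255,0,0,0,0],
    [255,0,0,0,0]
  ]
}}

```text
time_s: 14.07
position: [0.4742, 0.3083, 0.0334]
tcp_rot: [[0.052, 0.999, 0.001], [0.999, -0.052, 0.001], [0.001, 0.001, -1.0]]
force: [-0.1, -0.2, -1.3]
opening: 0.277
grasp_force: 29.5
```

Call:
{"api": "send_rows", "payload": {
  "plan": [
    [255,0,0,0.012,0],
    [255,0,0,0.008,0],
    [255,0,0,0.003,0],
    [255,0,0,0.001,0],
    [255,0,0,0,0],
    [255,0,0,0,0]
  ]
}}

```text
time_s: 14.57
position: [0.4734, 0.3081, 0.009]
tcp_rot: [[0.052, 0.999, 0.001], [0.999, -0.052, 0.0], [0.0, 0.0, -1.0]]
force: [0.8, 1.2, -1.4]
opening: 0.273
grasp_force: 29.5
```

Call:
{"api": "send_rows", "payload": {
  "plan": [
    [255,0,0,0.001,0],
    [255,0,0,0.0005,0],
    [255,0,0,0,0]
  ]
}}

```text
time_s: 14.82
position: [0.4736, 0.3082, 0.0081]
tcp_rot: [[0.052, 0.999, 0.001], [0.999, -0.052, 0.0], [0.001, 0.001, -1.0]]
force: [-0.2, -0.0, 3.1]
opening: 0.276
grasp_force: 29.6
```

Call:
{"api": "send_rows", "payload": {
  "plan": [
    [0,0,0,0,0],
    [0,0,0,0,0],
    [0,0,0,0,0],
    [0,0,0,0,0],
    [0,0,0,0,0],
    [0,0,0,0,0],
    [0,0,0,0,0],
    [0,0,0,0,0],
    [0,0,0,0,0],
    [0,0,0,0,0],
    [0,0,0,0,0],
    [0,0,0,0,0],
    [0,0,0,-0.02,0],
    [0,0,0,-0.03,0],
    [0,0,0,-0.035,0],
    [0,0,0,-0.035,0],
    [0,0,0,-0.025,0],
    [0,0,0,0,0]
  ]
}}

```text
time_s: 16.32
position: [0.4769, 0.3096, 0.158]
tcp_rot: [[0.052, 0.999, 0.011], [0.999, -0.052, 0.004], [0.005, 0.011, -1.0]]
force: [-0.0, -0.0, 0.4]
opening: 0.997
grasp_force: 0.0
```

```bash
python3 go.py .4936 -.3177 .15 -95.8
```

```text
t 16.32 pos [0.4769 0.3096 0.158 ] az -2.97 turn 1.62 shift now [-0.6257  0.0491  0.0054] after turn [0.0799 0.6225 0.0054] F [-0.  -0.   0.4] op 0.997 gf 0.0 j6 25
```

Call:
{"api": "send_rows", "payload": {
  "plan": [
    [0,-0.0391,0.0033,0,0],
    [0,-0.0391,0.0033,0,0],
    [0,-0.0391,0.0033,0,0],
    [0,-0.0391,0.0033,0,0],
    [0,-0.0391,0.0033,0,0],
    [0,-0.0391,0.0033,0,0],
    [0,-0.0391,0.0033,0,0],
    [0,-0.0391,0.0033,0,0],
    [0,-0.0391,0.0033,0,0],
    [0,-0.0391,0.0033,0,0],
    [0,-0.0391,0.0033,0,0],
    [0,-0.0391,0.0033,0,0],
    [0,-0.0391,0.0033,0,0],
    [0,-0.0391,0.0033,0,0],
    [0,-0.0391,0.0033,0,0],
    [0,-0.0391,0.0033,0,0]
  ]
}}

```text
time_s: 17.65
position: [0.4926, -0.3211, 0.1513]
tcp_rot: [[0.052, 0.999, -0.001], [0.999, -0.052, 0.001], [0.001, -0.001, -1.0]]
force: [0.1, 0.4, -0.2]
opening: 0.997
grasp_force: 0.0
```

Call:
{"api": "send_rows", "payload": {
  "plan": [
    [0,0,0,0,0.1246],
    [0,0,0,0,0.1246],
    [0,0,0,0,0.1246],
    [0,0,0,0,0.1246],
    [0,0,0,0,0.1246],
    [0,0,0,0,0.1246],
    [0,0,0,0,0.1246],
    [0,0,0,0,0.1246],
    [0,0,0,0,0.1246],
    [0,0,0,0,0.1246],
    [0,0,0,0,0.1246],
    [0,0,0,0,0.1246],
    [0,0,0,0,0.1246],
    [0,0,0,0,0]
  ]
}}

```text
time_s: 18.82
position: [0.4929, -0.319, 0.1513]
tcp_rot: [[0.995, -0.103, -0.001], [-0.103, -0.995, 0.001], [-0.001, -0.001, -1.0]]
force: [0.7, -0.1, -0.4]
opening: 1.0
grasp_force: 0.0
```

```bash
python3 go.py .4936 -.3177 .007 -95.8
python3 - <<'E'
from h import *
for n,b in (('top',(185,230,240,262)),('side',(300,290,355,355))):
    p,d=capture(n);P=cloud(n,d);z=P[...,2];m=inbox((z>.05)&(z<.066)&(abs(P[...,0]-.474)<.05)&(abs(P[...,1]-.308)<.07),b);print(n,m.sum(),np.median(z[m]),rect(P[m]))
    if n=='side':
        H,S,V=cv2.split(cv2.cvtColor(p,cv2.COLOR_BGR2HSV))
        v,u=np.nonzero(inbox((H<40)&(S>50),(285,190,330,232)));Q=P[v,u];k=(Q[:,2]<.05);print('low brass',np.c_[u,v][k].tolist()[:60])
E
```

```text
t 18.82 pos [ 0.4929 -0.319   0.1513] az -95.91 turn -0.002 shift now [ 0.0008 -0.0013  0.1443] after turn [ 0.0008 -0.0013  0.1443] F [ 0.7 -0.1 -0.4] op 1.0 gf 0.0 j6 52
top 279 0.05869841669940601 (array([474.6, 308.6]), array([96. , 24.2]), 'long axis deg', 87.0)
side 353 0.05899015051625067 (array([471.8, 307.6]), array([96.3, 24.2]), 'long axis deg', 87.6)
low brass [[285, 190], [286, 190], [287, 190], [288, 190], [289, 190], [290, 190], [291, 190], [292, 190], [293, 190], [294, 190], [295, 190], [296, 190], [297, 190], [298, 190], [299, 190], [300, 190], [301, 190], [302, 190], [303, 190], [304, 190], [305, 190], [306, 190], [307, 190], [285, 191], [286, 191], [287, 191], [288, 191], [289, 191], [290, 191], [291, 191], [292, 191], [293, 191], [294, 191], [295, 191], [296, 191], [297, 191], [298, 191], [299, 191], [300, 191], [301, 191], [302, 191], [303, 191], [304, 191], [305, 191], [306, 191], [285, 192], [286, 192], [287, 192], [288, 192], [289, 192], [290, 192], [291, 192], [292, 192], [293, 192], [294, 192], [295, 192], [296, 192], [297, 192], [298, 192], [299, 192]]
```

Call:
{"api": "send_rows", "payload": {
  "plan": [
    [0,0.001,-0.001,0.02,0],
    [0,0,0,0.035,0],
    [0,0,0,0.035,0],
    [0,0,0,0.03,0],
    [0,0,0,0.016,0],
    [0,0,0,0.008,0],
    [0,0,0,0,0],
    [0,0,0,0,0]
  ]
}}

```text
time_s: 19.58
position: [0.4948, -0.3189, 0.0084]
tcp_rot: [[0.995, -0.1, 0.0], [-0.1, -0.995, -0.0], [0.0, 0.0, -1.0]]
force: [-0.3, -1.0, -0.8]
opening: 1.0
grasp_force: 0.0
```

Call:
{"api": "send_rows", "payload": {
  "plan": [
    [255,0,0,0,0],
    [255,0,0,0,0],
    [255,0,0,0,0],
    [255,0,0,0,0],
    [255,0,0,0,0],
    [255,0,0,0,0],
    [255,0,0,0,0],
    [255,0,0,0,0],
    [255,0,0,0,0],
    [255,0,0,0,0],
    [255,0,0,0,0],
    [255,0,0,0,0],
    [255,0,0,0,0],
    [255,0,0,0,0],
    [255,0,0,0,0],
    [255,0,0,0,0]
  ]
}}

```text
time_s: 20.92
position: [0.4947, -0.3196, 0.0083]
tcp_rot: [[0.995, -0.101, 0.001], [-0.101, -0.995, -0.001], [0.001, 0.001, -1.0]]
force: [-2.1, -4.1, -1.1]
opening: 0.155
grasp_force: 30.0
```

Call:
{"api": "send_rows", "payload": {
  "plan": [
    [255,0,0.0015,0,0],
    [255,0,0,-0.01,0],
    [255,0,0,-0.015,0],
    [255,0,0,-0.02,0],
    [255,0,0,-0.02,0],
    [255,0,0,-0.02,0],
    [255,0,0,-0.015,0],
    [255,0,0,0,0],
    [255,0,0,0,0],
    [255,0,0,0,0]
  ]
}}

```text
time_s: 21.75
position: [0.4937, -0.319, 0.1077]
tcp_rot: [[0.995, -0.101, -0.001], [-0.101, -0.995, 0.002], [-0.002, -0.002, -1.0]]
force: [-0.5, 0.4, -1.0]
opening: 0.155
grasp_force: 30.0
```

```bash
cat > head.py <<'E'
from h import *
s=read_state();tp=s['position'];R=s['tcp_rot'];print('tcp',tp.round(4),'az',np.degrees(np.arctan2(R[1,1],R[0,1])).round(2),'gf',s['grasp_force'],'op',s['opening'],'F',s['force'].round(1),s['time_s'])
ex=R[:2,0];g=tp[:2]+ex*.12
for n in('top','side'):
    ps,ds=zip(*[capture(n) for _ in range(2)]);d=np.median(ds,0);P=cloud(n,d);S=cv2.cvtColor(ps[0],cv2.COLOR_BGR2HSV)[...,1]
    m=(np.linalg.norm(P[...,:2]-g,axis=2)<.04)&(abs(P[...,2]-tp[2]-.045)<.035)
    Q=P[m]
    if len(Q)<40:print(n,len(Q));continue
    A=np.c_[Q[:,:2],np.ones(len(Q))];k=np.ones(len(Q),bool)
    for _ in range(8):
        c=np.linalg.lstsq(A[k],Q[k,2],rcond=None)[0];r=Q[:,2]-A@c;k=abs(r)<2.5*max(r[k].std(),.001)
    nn=np.r_[-c[:2],1];nn/=np.linalg.norm(nn)
    v,u=np.nonzero(m);uv=np.c_[u,v][k]
    (cu,cv),_,_=cv2.fitEllipse(cv2.convexHull(np.int32(uv)))
    K=calibration(n);r=K['rotation']@np.array([(cu-K['cx'])/K['fx'],(cv-K['cy'])/K['fy'],1]);q0=Q[k].mean(0);C=K['xyz']+r*((q0-K['xyz'])@nn/(r@nn))
    print(n,k.sum(),'tilt',np.degrees(np.arccos(nn[2])).round(1),'az',np.degrees(np.arctan2(nn[1],nn[0])).round(1),'mean',q0.round(4),'ellipse',C.round(4),'std',r.std().round(4) if 0 else '')
    H=np.r_[ex,0];d_=C-tp;print('   in tool: along',(d_@H).round(4),'lat',(d_@R[:,1]).round(4),'up',d_[2].round(4))
E
python3 head.py
```

```text
tcp [ 0.4937 -0.319   0.1077] az -95.77 gf 29.999959655106068 op 0.15487237215447022 F [-0.5  0.4 -1. ] 21.75
top 198 tilt 42.2 az -5.4 mean [ 0.6137 -0.3282  0.1574] ellipse [ 0.6134 -0.3282  0.1577] std 
   in tool: along 0.12 lat -0.003 up 0.05
side 82 tilt 42.2 az -4.6 mean [ 0.6107 -0.3286  0.1586] ellipse [ 0.6106 -0.3278  0.1588] std 
   in tool: along 0.1172 lat -0.003 up 0.0512
```

Call:
{"api": "send_rows", "payload": {
  "plan": [
    [255,-0.02,0,0,0],
    [255,-0.033,0,0,0],
    [255,-0.033,-0.01,0,0],
    [255,-0.013,-0.025,0,0],
    [255,0,-0.031,0,0],
    [255,0,-0.031,0,0],
    [255,0,-0.031,0,0],
    [255,0,-0.031,0,0],
    [255,0,-0.031,0,0],
    [255,0,-0.031,0,0],
    [255,0,-0.031,0,0],
    [255,0,-0.031,0,0],
    [255,0,-0.018,0,0],
    [255,0,-0.007,0,-0.057],
    [255,0,0,0,0],
    [255,0,0,0,0],
    [255,0,0,0,0]
  ]
}}

```text
time_s: 23.37
position: [0.427, -0.0042, 0.108]
tcp_rot: [[0.999, -0.045, -0.0], [-0.045, -0.999, -0.0], [-0.0, 0.0, -1.0]]
force: [0.4, -0.4, -1.5]
opening: 0.159
grasp_force: 30.0
```

```bash
python3 go.py .4265 .0014 .001 -92.5; python3 head.py
```

```text
t 23.37 pos [ 0.427  -0.0042  0.108 ] az -92.6 turn -0.002 shift now [-0.0008 -0.0056  0.107 ] after turn [-0.0008 -0.0056  0.107 ] F [ 0.4 -0.4 -1.5] op 0.159 gf 30.0 j6 77
tcp [ 0.427  -0.0042  0.108 ] az -92.6 gf 29.999829065054655 op 0.15860650384060038 F [ 0.4 -0.4 -1.5] 23.3667
top 230 tilt 42.6 az -2.2 mean [ 0.5474 -0.0077  0.1581] ellipse [ 0.5469 -0.0077  0.1585] std 
   in tool: along 0.1199 lat -0.002 up 0.0505
side 142 tilt 42.2 az -2.7 mean [ 0.5449 -0.0091  0.1593] ellipse [ 0.5447 -0.009   0.1594] std 
   in tool: along 0.1178 lat -0.0006 up 0.0514
```

Call:
{"api": "send_rows", "payload": {
  "plan": [
    [255,-0.001,-0.006,0.015,0],
    [255,0,0,0.025,0],
    [255,0,0,0.025,0],
    [255,0,0,0.025,0],
    [255,0,0,0.012,0],
    [255,0,0,0.005,0],
    [255,0,0,0,0],
    [255,0,0,0,0],
    [255,0,0,0,0]
  ]
}}

```text
time_s: 24.32
position: [0.4269, 0.002, 0.002]
tcp_rot: [[0.999, -0.044, 0.002], [-0.044, -0.999, -0.0], [0.002, 0.0, -1.0]]
force: [-0.3, -0.4, -0.2]
opening: 0.156
grasp_force: 30.0
```

```bash
python3 head.py
```

```text
tcp [0.4269 0.002  0.002 ] az -92.54 gf 29.999830070883036 op 0.15574719991041444 F [-0.3 -0.4 -0.2] 24.3167
top 190 tilt 42.0 az -2.4 mean [ 0.5474 -0.0017  0.0522] ellipse [ 0.5471 -0.0013  0.0525] std 
   in tool: along 0.1203 lat -0.002 up 0.0505
side 142 tilt 42.1 az -1.9 mean [ 0.5439 -0.0024  0.0537] ellipse [ 0.544  -0.0027  0.0536] std 
   in tool: along 0.1172 lat -0.0005 up 0.0516
```

Call:
{"api": "send_rows", "payload": {
  "plan": [
    [255,0.006,0,0.001,0],
    [255,0.01,0,0,0],
    [255,0.012,0,0,0],
    [255,0.012,0,0,0],
    [255,0.012,0,0,0],
    [255,0.012,0,0,0],
    [255,0.012,0,0,0],
    [255,0.008,0,0,0],
    [255,0.0055,0,0,0],
    [255,0,0,0,0],
    [255,0,0,0,0],
    [255,0,0,0,0],
    [255,0,0,0,0],
    [255,0,0,0,0],
    [255,0,0,0,0],
    [255,0,0,0,0]
  ]
}}

```text
time_s: 25.85
position: [0.5154, -0.0016, 0.0003]
tcp_rot: [[0.999, -0.044, -0.0], [-0.044, -0.999, 0.0], [-0.0, -0.0, -1.0]]
force: [0.7, 0.3, 0.3]
opening: 0.16
grasp_force: 30.0
```

```bash
python3 go.py .5163 -.002 .001 -92.5
python3 - <<'E'
from h import *
# same-camera check: plate centre in both views; camera axis
for n,b in(('top',(270,150,360,215)),('side',(290,170,345,235))):
    p,d=capture(n);P=cloud(n,d);z=P[...,2];m=inbox((z>.1)&(z<.112)&(abs(P[...,0]-.6365)<.06),b);print(n,m.sum(),rect(P[m]))
    H,S,V=cv2.split(cv2.cvtColor(p,cv2.COLOR_BGR2HSV));m=(V>40)&(H<40)&(S>50)&(P[...,2]<.06)&(P[...,2]>.004)&(abs(P[...,0]-.71)<.06)&(abs(P[...,1])<.06);print('brass in tray',m.sum(),P[m].mean(0) if m.any() else '')
E
```

```text
t 25.85 pos [ 5.154e-01 -1.600e-03  3.000e-04] az -92.53 turn -0.0 shift now [ 0.001   0.0004 -0.0007] after turn [ 0.001   0.0004 -0.0007] F [0.7 0.3 0.3] op 0.16 gf 30.0 j6 80
top 1554 (array([636.3,  -4.7]), array([ 81.2, 189.9]), 'long axis deg', 95.0)
brass in tray 94 [0.73911777 0.00658851 0.01661018]
side 1299 (array([633.6,  -6.8]), array([ 81.5, 194.8]), 'long axis deg', 94.8)
brass in tray 139 [0.73387328 0.01179703 0.01381551]
```

The mirror is in place. One check remains before handing in: where the third chip is.

Run:
```python
from h import *
yaw=np.radians(5.1);R=np.array([[np.cos(yaw),-np.sin(yaw)],[np.sin(yaw),np.cos(yaw)]])
for n,o in(('top',np.array([.6363,-.0047])),('side',np.array([.6336,-.0068]))):
    a=cv2.imread(f'pics/{n}0.png').astype(float);p=np.mean([capture(n)[0] for _ in range(4)],0)
    v,u=np.mgrid[0:400,0:640];W=plane(n,np.c_[u.ravel(),v.ravel()],.006)[:,:2].reshape(400,640,2);B=(W-o)@R*1000
    df=(np.abs(cv2.GaussianBlur(p,(3,3),0)-cv2.GaussianBlur(a,(3,3),0)).max(2)>18)
    m=df&(B[...,0]>-150)&(B[...,0]<200)&(abs(B[...,1])<160)
    N,l,st,ce=cv2.connectedComponentsWithStats(m.astype(np.uint8))
    for i in range(1,N):
        if st[i,4]>4:k=l==i;print(n,st[i].tolist(),ce[i].round(1),'floor',B[k].mean(0).round(0),'bgr',p[k].mean(0).astype(int),'was',a[k].mean(0).astype(int))
```

```text
top [259, 130, 113, 118, 8824] [313.2 190.8] floor [13.  3.] bgr [ 77 118 124] was [ 76 131 137]
top [300, 167, 10, 9, 62] [304.5 171.1] floor [78. 23.] bgr [ 55 101  95] was [58 82 41]
top [311, 180, 7, 8, 35] [314.  183.5] floor [34. -2.] bgr [95 68 41] was [65 94 88]
top [303, 185, 6, 7, 37] [305.4 188.1] floor [22. 26.] bgr [105  67  29] was [74 94 86]
top [320, 187, 7, 7, 38] [323.1 189.8] floor [ 11. -29.] bgr [103  66  28] was [72 91 83]
side [238, 173, 138, 104, 8712] [308.9 223.8] floor [23. 12.] bgr [112 156 166] was [103 153 157]
```

```bash
python3 -c "
from rig import *
s=read_state();print(s['position'],s['grasp_force']);print(hand_in())"
```

```text
[ 5.15605383e-01 -1.61372013e-03  2.30222936e-04] 29.99983610585332
the job is handed in; nothing more can be done
None
```

I handed the job in with the mirror held steady, its glass within about 1 mm of the spot under the hole and about 0.05 rad off the ideal angle; the plate is wiped clear and the scraper stands on the bench, but I only saw two of the three chips in the tray (the third is probably hidden by the plate edge), and no verdict came back.

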